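# Balance the loaded lever bar on the fulcrum

### The arm

A 6-joint arm with a two-finger parallel gripper is mounted at the origin on the work surface. World frame = base frame: x ahead of the robot, y to its left, z up, the work surface at z = 0. Lengths are in m, angles in rad, forces in N, time in s.
With the tool pointing down it reaches from about 0.35 to 0.975 m from the base axis. Payload 4.9 kg.
Tool frame: the origin (TCP) lies at the very end of the fingers, on their centre line; the grasp point (between the pads) lies manip.grip_point_offset behind it (manip.grip_point_offset is the distance from the TCP to the grasp point, in m); z points along the fingers, y is the line along which they close (so a half turn about z gives the same grasp; the last joint's range is limited). The gripper opens to 85 mm and grips with 20 to 120 N. Pads are 22 mm wide; open, the fingers measure 114 mm over their backs; the gripper's body (76 mm by 85 mm) begins 54 mm behind the grasp point. The pads swing forward as they close: fully open they stand 13 mm farther back than shut.
Start: joints at [1.042, 0.053, 1.613, -0, 1.476, -0.119], TCP at [0.249, 0.573, 0.231] pointing down, gripper open.
Joint ranges: [-3.01, 3.01], [-1.01, 2.22], [0.06, 2.58], [-1.02, 4.17], [0.09, 2.62], [-3.14, 3.14]. Speed limits (rad/s): [2.57, 2.57, 3.14, 3.14, 3.14, 3.14].

### API

Orientations are given as a unit quaternion [w, x, y, z].
In Python, from plant import manip gives the robot as it stands.
- The arm moves only by the shell command python3 -m crank 'ROWS' [OPENING]. ROWS is JSON, a list of rows, each an object of numbers: "x", "y", "z": the shift along the tool's x, y, z in cm; "turn": the turn about the tool's z in rad. In form: [{"x": .., "y": .., "z": .., "turn": ..}, ...]. A call has 1 to 5 rows; each row shifts and turns the commanded pose from where the row before left it, along the tool's axes as they then stand; what a row does not reach is not made up. A row lasts 1/10 s, in which the tool goes at most 50 mm and 8.59 degrees, less where a joint would pass 70% of its speed; a pose out of reach is approached as far as the arm can. A call with a gripper value outside its range is refused whole. OPENING is the opening in per cent of the stroke, from 0 (shut) to 100 (fully open), set as the call begins (- or left out, the last holds). The fingers move at their own pace and stop on an object; the grip force is fixed at half the most. Time passes only in rows, so rows that do not move let the fingers close. It gives the time, the measured TCP pose, the force, the opening and the grip force at its end, in the units of the state.
- manip.state(): the state, without advancing time (a new reading comes with each control period).
- manip.grab_frame(name): name is "scene" or "side" or "wrist"; returns (picture, depth): 384x512x3 uint8, red, green, blue; 384x512 float32, m along the optical axis (not along the pixel's ray), 0 where there is no reading.
- manip.camera_model(name): a dict with "mtx" (3x3 intrinsics, pixels), "k1" (the pictures are not rectified: a ray, as slopes to the right and down, at radius r is drawn at 1 + k1 r^2 times it, then the intrinsics apply), "world_to_cam" (4x4, takes a point from world to camera coordinates). Camera axes: x right, y down, z forward; pixel columns grow to the right and rows downward; lengths in m; the calibration is good to about 2 mm. A picture is of the moment at which its call begins: read the wrist's pose just before it. camera_model takes no time and is no camera call; for the wrist camera it gives the pose at the moment of the call.
- manip.job_done(): hands the job in; it is judged then, once.
The state is a dict: "time": time; "joint_pos": joint angles; "joint_vel": joint speeds; "joint_efforts": joint torques, N m; "tool_pos": TCP position; "tool_rot": TCP orientation; "contact_force": force on the tool from outside, world axes, zero at the start; "ft_torque": the same for the moment, N m; "gripper_width": opening from 0.0 (shut) to 1.0 (fully open); "grasp_force": force on a finger pad.
Only numpy, scipy, OpenCV 4.12 (cv2) and the standard library are available. Lean on these libraries where they do the work, as an engineer would, in place of code of your own. Each camera call takes 0.05 s, during which the arm holds its last target. There are 200 camera calls.

### The job

Find the centre of gravity of the loaded lever bar: pick it up from the bench, lay it between the cheeks of the fulcrum and shift it along the blunt edge until it balances there level by itself when let go. Handle it gently, do not press or drop it on the edge and never let it tip over to one side on the fulcrum, so feel that it is in balance before you let go. Leave the glassware and the block of weights where they are.

Things in the scene. Friction and masses are not known exactly. Their poses are not given: they have to be found in the camera images.
- bar: closed aluminium box-section lever bar, 460 long (its x) x 25 wide (y) x 12 thick (z) mm, black end plugs and graduations 20 mm apart on top. Bar 120 g, with a lead slug of 85 to 170 g glued unseen inside, so its centre of gravity may be up to 90 mm either way from its middle. Starts flat on the bench, x roughly to the robot's left. Origin: centre of its underside
- fulcrum: heavy fixed fulcrum on a round grey foot (96 mm across, 10 mm high): a bare metal wedge with a blunt edge along the fulcrum's y; the bar lies across it, along the fulcrum's x (either way round). A cheek stands at each end of the edge. Fingers can hold the bar only beside the cheeks. Origin: centre of the underside of the foot
- crest (a point): middle of the fulcrum's edge, 50 mm above the bench, a flat crest 10 mm wide (along the bar); axes as the fulcrum's. The cheeks' inner faces are 32 mm apart, each cheek is 14 mm long along the bar and reaches 19 mm above the edge, with lips flared outwards (50 mm overall)
- beaker: glass beaker, 72 mm across, 95 mm high, bystander. Origin: centre of its underside
- flask: stoppered glass volumetric flask, 72 mm across, 156 mm high, bystander. Origin: centre of its underside
- weights: wooden block 90 x 150 x 24 mm with four brass weights standing on it (up to 71 mm high), bystander. Origin: centre of its underside
Not all that is in view belongs to the job. Leave any orange look-alike of the fulcrum alone.

How it is judged:
On the way:
1. the bar lies across the fulcrum's edge, between the cheeks (contact force between bar and fulcrum above 0.3 N and z of bar in the frame of crest between -0.015 and 0.015 m and angle between bar's own z axis and vertical below 0.15 rad and angle between the x axis of bar and the x axis of fulcrum, either way round below 0.3 rad), for 0.2 s.
At the end, for the whole second after the job is handed in: the bar rests right way up on the fulcrum's edge alone, between the cheeks (along the fulcrum's x within 0.3 rad), level within 0.06 rad, its underside within 8 mm of the edge's height, let go and with no more than a faint rocking (under 50 mm/s and 0.5 rad/s) (contact force between bar and fulcrum above 1 N and angle between bar's own z axis and vertical below 0.06 rad and angle between the x axis of bar and the x axis of fulcrum, either way round below 0.3 rad and z of bar in the frame of crest between -0.008 and 0.008 m and linear speed of bar below 0.05 m/s and angular speed of bar below 0.5 rad/s); the robot touches nothing.
It fails at once if the bar is pressed or knocked on the fulcrum with more than 15 N (contact force between bar and fulcrum above 15 N).
It fails at once if the bar tips over on the fulcrum by more than 0.15 rad (contact force between bar and fulcrum above 0.1 N and angle between bar's own z axis and vertical above 0.15 rad).
It fails at once if the beaker, the flask or the block of weights is moved more than 15 mm (distance of any of beaker, flask, weights from where it was at the start of the episode above 0.015 m).
It also fails if it takes over 72 s, if anything falls off the work surface, if the arm or the gripper's body presses on something with over 40 N, if the wrist force passes 120 N, or if a joint passes its speed limit or range.

## Working session

There is one attempt and no reset: what is moved stays moved. The work goes in short steps, Python scripts to look and compute and a shell command to move; the robot and the scene stay as the last step left them, time stands still between calls to the robot, and variables do not carry over. Pictures are saved under pics/ and viewed, at most 12 in all, crops included, and the job is handed in when it is done.

```bash
ls; mkdir -p pics
cat > h.py <<'E'
import numpy as np, cv2
from plant import manip
def cam(n):
    c=manip.camera_model(n); return np.array(c["mtx"]),c["k1"],np.array(c["world_to_cam"])
def ray(n,uv,model=None):
    K,k1,T=model or cam(n)
    d=(np.array([*uv,1.])@np.linalg.inv(K).T)[:2]; u=d.copy()
    for _ in range(20): u=d/(1+k1*(u@u))
    R=T[:3,:3]; return -R.T@T[:3,3], R.T@np.array([*u,1.])
def onplane(n,uv,z,model=None):
    o,d=ray(n,uv,model); return o+d*(z-o[2])/d[2]
def bydepth(n,uv,dep,model=None):
    o,d=ray(n,uv,model); return o+d*dep
def shot(n,name):
    m=cam(n); p,d=manip.grab_frame(n); cv2.imwrite(f"pics/{name}.png",p[:,:,::-1]); np.savez(f"pics/{name}.npz",p=p,d=d,K=m[0],k1=m[1],T=m[2]); return p,d,m
E
python3 - <<'E'
from h import *
s=manip.state(); print(s, manip.grip_point_offset)
a=shot("scene","scene0")[0]; b=shot("side","side0")[0]
E
```

```text
pics
{'time': 0.0, 'joint_pos': array([ 1.04199804e+00,  5.33851253e-02,  1.61429835e+00,  3.53483056e-05,
        1.47598336e+00, -1.19005342e-01]), 'joint_vel': array([ 0.00019546, -0.00134481, -0.00117793, -0.00131874,  0.00066351,
        0.00118079]), 'joint_efforts': array([ 4.83161548e-04, -3.93696105e+01, -3.70167732e+01, -9.64650849e-05,
        7.44146149e-03,  9.93608865e-06]), 'tool_pos': array([0.24869105, 0.57271629, 0.23004289]), 'tool_rot': array([-3.46752163e-04,  2.03467348e-01,  9.79081183e-01, -9.77567350e-04]), 'contact_force': array([0.34145623, 0.83018103, 0.25409422]), 'ft_torque': array([-0.02222565,  0.01117746, -0.03837526]), 'grasp_force': 0.0, 'gripper_width': 1.0003250041800917} 0.0187
```

View pics/scene0.png

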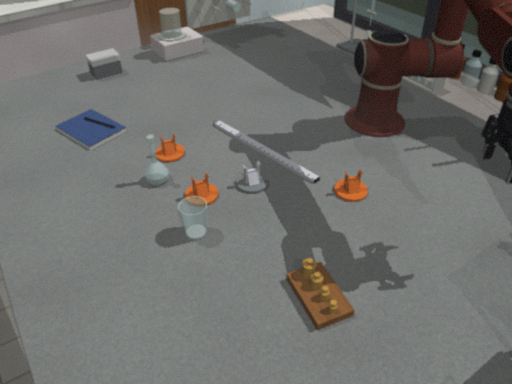

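View pics/side0.png

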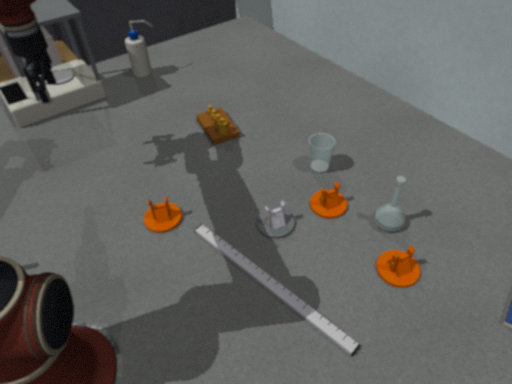

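The scene view shows the bar from (215,123) to (317,180). The grey fulcrum is at (252,178). The orange look-alikes are at (170,148), (201,190) and (351,187), the beaker at (195,215), the flask at (157,172) and the weights at (320,292). In the side view the bar runs (203,231)-(350,347) and the fulcrum is at (277,220). The only candidates for the fulcrum are the grey one and the three orange ones, and I choose the grey.

Run:
```python
from h import *
def L(f): z=np.load(f"pics/{f}.npz"); return z['p'],z['d'],(z['K'],float(z['k1']),z['T'])
for f,n in(("scene0","scene"),("side0","side")):
    p,d,m=L(f)
    print(n,"campos",(-m[2][:3,:3].T@m[2][:3,3]).round(3))
    pts={"scene":dict(barA=(215,123),barB=(317,180),ful=(252,184),beaker=(196,231),flask=(157,180),weights=(320,297),or1=(170,153),or2=(201,194),or3=(351,190)),
     "side":dict(barA=(203,231),barB=(350,347),ful=(276,224),beaker=(320,168),flask=(390,222),weights=(218,128),or1=(398,270),or2=(328,206),or3=(163,218))}[n]
    for k,v in pts.items(): print(k,onplane(n,v,0.012 if 'bar' in k and len(k)==4 else 0.008,m).round(3), bydepth(n,v,d[v[1],v[0]],m).round(3))
p=cv2.imread("pics/scene0.png")[90:230,190:340]; q=cv2.imread("pics/side0.png")[180:250,240:340]
a=cv2.resize(p,(640,597),interpolation=3)[:560]; b=cv2.resize(q,(600,420),interpolation=3)
cv2.imwrite("pics/crop1.png",b)
```

```text
scene campos [1.108 0.918 0.825]
barA [ 0.486 -0.287  0.012] [ 0.484 -0.291  0.01 ]
barB [0.399 0.161 0.012] [0.392 0.152 0.003]
ful [0.563 0.065 0.008] [0.567 0.07  0.013]
beaker [0.788 0.144 0.008] [0.799 0.17  0.036]
flask [ 0.784 -0.11   0.008] [ 0.791 -0.089  0.025]
weights [0.658 0.483 0.008] [0.672 0.497 0.034]
or1 [ 0.693 -0.215  0.008] [ 0.695 -0.21   0.012]
or2 [0.707 0.02  0.008] [0.714 0.036 0.022]
or3 [0.345 0.247 0.008] [0.356 0.257 0.02 ]
side campos [ 0.143 -0.473  0.793]
barA [0.397 0.129 0.012] [0.397 0.129 0.012]
barB [ 0.472 -0.293  0.012] [ 0.471 -0.293  0.014]
ful [0.553 0.04  0.008] [0.546 0.03  0.022]
beaker [0.779 0.125 0.008] [0.769 0.115 0.021]
flask [ 0.78  -0.129  0.008] [ 0.753 -0.144  0.041]
weights [0.653 0.464 0.008] [0.634 0.428 0.038]
or1 [ 0.685 -0.233  0.008] [ 0.672 -0.239  0.028]
or2 [0.696 0.004 0.008] [ 0.69  -0.001  0.016]
or3 [0.34  0.231 0.008] [0.337 0.22  0.02 ]
```

View pics/crop1.png

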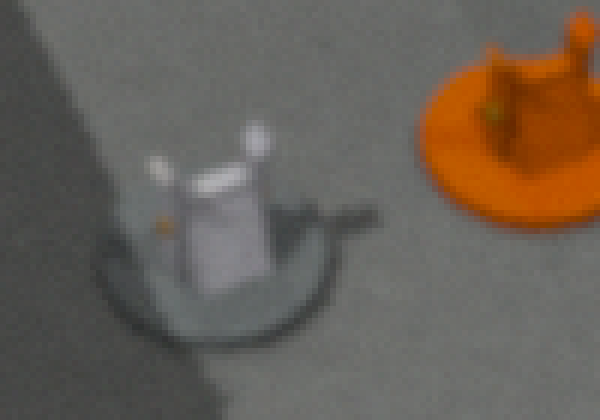

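The crop confirms the choice: a bare metal wedge on a grey foot, edge near side-view pixel (275,210), with the cheek tips at about (267,207) and (283,203). Next I go above with the wrist camera, which must clear the 156 mm flask, and turn the tool across the bar.

```bash
R='s/x/x/'
python3 -m crank '[{"x":-3.25,"y":-3.6,"z":-0.4},{"x":-3.25,"y":-3.6,"z":-0.4},{"x":-3.25,"y":-3.6,"z":-0.4},{"x":-3.25,"y":-3.6,"z":-0.4},{"x":-3.25,"y":-3.6,"z":-0.4}]'
python3 -m crank '[{"x":-3.25,"y":-3.6,"z":-0.4},{"x":-3.25,"y":-3.6,"z":-0.4},{"x":-3.25,"y":-3.6,"z":-0.4},{"x":-3.25,"y":-3.6,"z":-0.4},{"x":-3.25,"y":-3.6,"z":-0.4}]'
python3 -m crank '[{"x":-3.25,"y":-3.6,"z":-0.4},{"x":-3.25,"y":-3.6,"z":-0.4},{"x":-3.25,"y":-3.6,"z":-0.4},{"turn":0.14},{"turn":0.14}]'
python3 -m crank '[{"turn":0.14},{"turn":0.14},{"turn":0.14},{"turn":0.14},{"turn":0.14}]'
python3 -m crank '[{},{}]'
python3 - <<'E'
from h import *
for n,a,b,f in (("side",(266.7,207.5),(282.8,203.3),"side0"),):
    m=cam(n); A=onplane(n,a,.069,m);B=onplane(n,b,.069,m); print(A.round(3),B.round(3),np.linalg.norm(A-B),np.degrees(np.arctan2(*(B-A)[[1,0]])))
shot("wrist","w1")
print(manip.state()['time'], manip.state()['joint_pos'].round(2))
E
```

```text
[0.535 0.053 0.069] [0.574 0.04  0.069] 0.04086436951342559 -18.5898326415942
0.15 [ 1.04  0.05  1.61 -0.    1.48 -0.12]schema error: expected keys x, y, z, turn
schema error: expected keys x, y, z, turn
schema error: expected keys x, y, z, turn
schema error: expected keys x, y, z, turn
schema error: expected keys x, y, z, turn
```

View pics/w1.png

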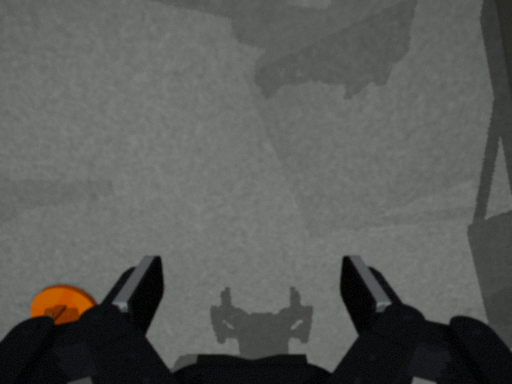

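This wrist view is still at the start pose because the rows were refused: all four keys are needed. I'm resending them.

```bash
python3 -m crank '[{"x":-3.25,"y":-3.6,"z":-0.4,"turn":0},{"x":-3.25,"y":-3.6,"z":-0.4,"turn":0},{"x":-3.25,"y":-3.6,"z":-0.4,"turn":0},{"x":-3.25,"y":-3.6,"z":-0.4,"turn":0},{"x":-3.25,"y":-3.6,"z":-0.4,"turn":0}]' &&
python3 -m crank '[{"x":-3.25,"y":-3.6,"z":-0.4,"turn":0},{"x":-3.25,"y":-3.6,"z":-0.4,"turn":0},{"x":-3.25,"y":-3.6,"z":-0.4,"turn":0},{"x":-3.25,"y":-3.6,"z":-0.4,"turn":0},{"x":-3.25,"y":-3.6,"z":-0.4,"turn":0}]' &&
python3 -m crank '[{"x":-3.25,"y":-3.6,"z":-0.4,"turn":0},{"x":-3.25,"y":-3.6,"z":-0.4,"turn":0},{"x":-3.25,"y":-3.6,"z":-0.4,"turn":0},{"x":0,"y":0,"z":0,"turn":0.14},{"x":0,"y":0,"z":0,"turn":0.14}]' &&
python3 -m crank '[{"x":0,"y":0,"z":0,"turn":0.14},{"x":0,"y":0,"z":0,"turn":0.14},{"x":0,"y":0,"z":0,"turn":0.14},{"x":0,"y":0,"z":0,"turn":0.14},{"x":0,"y":0,"z":0,"turn":0.14}]' &&
python3 -m crank '[{"x":0,"y":0,"z":0,"turn":0},{"x":0,"y":0,"z":0,"turn":0}]'
python3 - <<'E'
from h import *
p,d,m=shot("wrist","w2")
print(manip.state()['time'], manip.state()['joint_pos'].round(2),manip.state()['tool_pos'])
print("campos",(-m[2][:3,:3].T@m[2][:3,3]).round(3), m[2][:3,:3].round(2))
E
```

```text
time: 0.65
tool_pos: [0.3263, 0.3416, 0.2511]
tool_rot: [0.0, 0.203, 0.979, -0.0]
contact_force: [0.7, 0.4, 0.2]
gripper_width: 0.997
grasp_force: 0.0
time: 1.15
tool_pos: [0.4037, 0.1117, 0.2713]
tool_rot: [0.0, 0.203, 0.979, 0.0]
contact_force: [0.4, 0.3, -0.4]
gripper_width: 0.999
grasp_force: 0.0
time: 1.65
tool_pos: [0.4501, -0.0261, 0.283]
tool_rot: [-0.0, 0.343, 0.94, -0.0]
contact_force: [-0.8, 0.2, 0.3]
gripper_width: 1.0
grasp_force: 0.0
time: 2.15
tool_pos: [0.4498, -0.0243, 0.2829]
tool_rot: [-0.0, 0.643, 0.766, -0.0]
contact_force: [0.7, 0.1, 0.5]
gripper_width: 1.001
grasp_force: 0.0
time: 2.35
tool_pos: [0.4499, -0.0243, 0.2831]
tool_rot: [-0.0, 0.639, 0.769, -0.0]
contact_force: [-0.8, -0.4, 0.6]
gripper_width: 0.999
grasp_force: 0.0
2.4 [-0.22 -0.41  1.93 -0.    1.62 -0.4 ] [ 0.44994927 -0.02433311  0.28312614]
campos [0.436 0.054 0.425] [[ 0.98  0.18 -0.  ]
 [ 0.17 -0.93  0.31]
 [ 0.06 -0.31 -0.95]]
```

View pics/w2.png

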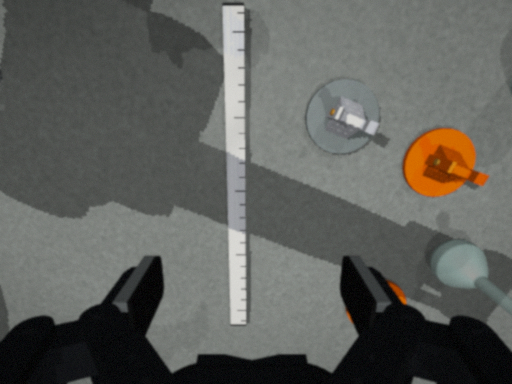

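The wrist view shows the bar from about (232,4) to (239,325) and the fulcrum foot centred near (343,116). The cheeks are near (335,110) and (371,126), and the orange look-alikes are at (440,162) and (375,300).

Run:
```python
from h import *
z=np.load("pics/w2.npz"); p=z['p'];d=z['d'];m=(z['K'],float(z['k1']),z['T'])
g=cv2.cvtColor(p,cv2.COLOR_RGB2HSV)
# bar: long bright blob around columns 215-250
roi=np.zeros(p.shape[:2],np.uint8); roi[0:330,212:256]=1
mask=((p.min(2)>130)&(roi>0)).astype(np.uint8)
P=np.array([onplane("wrist",(u,v),.012,m)[:2] for v,u in np.argwhere(mask)])
c=P.mean(0); w,V=np.linalg.eigh(np.cov((P-c).T)); a=V[:,1]*np.sign(V[1,1]); t=(P-c)@a; s=(P-c)@V[:,0]
print("bar dir deg",np.degrees(np.arctan2(a[1],a[0])),"range",t.min(),t.max(),"width",np.ptp(s), "mid of ends",c+a*(t.min()+t.max())/2+V[:,0]*(s.min()+s.max())/2)
for uv in((233,4),(239,325)): print("end",onplane("wrist",uv,.012,m).round(4))
# foot: pts by height from depth around fulcrum
uv=[(u,v) for v in range(60,170) for u in range(290,400)]
Q=np.array([bydepth("wrist",x,d[x[1],x[0]],m) for x in uv]); 
col=np.array([p[x[1],x[0]] for x in uv])
foot=(Q[:,2]>.006)&(Q[:,2]<.014); print("foot n",foot.sum(),(Q[foot].min(0)+Q[foot].max(0))/2,np.ptp(Q[foot],axis=0))
hi=Q[:,2]>.056; print("cheeks n",hi.sum(), Q[hi][:,2].max())
if hi.sum():
    H=Q[hi][:,:2].astype(np.float32); _,lab,cen=cv2.kmeans(H,2,None,(3,30,1e-5),5,1); print(cen, np.linalg.norm(cen[0]-cen[1]), np.degrees(np.arctan2(*(cen[1]-cen[0])[::-1])), cen.mean(0), np.bincount(lab.ravel()))
cr=(Q[:,2]>.045)&(Q[:,2]<.053); print("crest",cr.sum(),np.median(Q[cr],0))
big=cv2.resize(p[60:175,290:405],(600,600),interpolation=3); cv2.imwrite("pics/crop2.png",big[:,:,::-1])
```

```text
bar dir deg 100.04419350359008 range -0.25702367270186494 0.19920202415867952 width 0.06779541475157501 mid of ends [ 0.43361271 -0.07613816]
end [0.3958 0.1508 0.012 ]
end [ 0.4811 -0.299   0.012 ]
foot n 3044 [0.55748616 0.04991545 0.0100163 ] [0.09477194 0.09508337 0.00793219]
cheeks n 277 0.42545714514749444Traceback (most recent call last):
  File "<stdin>", line 18, in <module>
cv2.error: OpenCV(4.12.0) /io/opencv/modules/core/src/kmeans.cpp:259: error: (-215:Assertion failed) (unsigned)_labels.at<int>(i) < (unsigned)K in function 'kmeans'
```

Run:
```python
from h import *
z=np.load("pics/w2.npz"); p=z['p'];d=z['d'];m=(z['K'],float(z['k1']),z['T'])
uv=[(u,v) for v in range(60,170) for u in range(290,400)]
Q=np.array([bydepth("wrist",x,d[x[1],x[0]],m) for x in uv]); 
hi=(Q[:,2]>.057)&(Q[:,2]<.08); H=Q[hi][:,:2].astype(np.float32); _,lab,cen=cv2.kmeans(H,2,None,(3,30,1e-5),5,1)
print(hi.sum(),Q[hi][:,2].max(),cen, np.linalg.norm(cen[0]-cen[1]), np.degrees(np.arctan2(*(cen[1]-cen[0])[::-1])), cen.mean(0), np.bincount(lab.ravel()))
cr=(Q[:,2]>.047)&(Q[:,2]<.053); print("crest",cr.sum(),np.median(Q[cr],0))
# bar centre line by rows
rows=[]
for v in range(10,320,10):
    us=np.flatnonzero((p[v,212:256].min(1)>120)&(np.abs(d[v,212:256]-np.median(d[v,225:240]))<.02))+212
    e=np.abs(np.diff(p[v,205:262].astype(int).sum(1))); 
    # edges by strongest gradients
    L=np.argmax(e[:30]); R=30+np.argmax(e[30:]); rows.append((v,205+L+.5,205+R+.5))
R=np.array(rows); w=R[:,2]-R[:,1]; ok=np.abs(w-np.median(w))<3
C=np.array([onplane("wrist",((l+r)/2+.0,v),.012,m)[:2] for v,l,r in R[ok]])
vx,vy,x0,y0=cv2.fitLine(C.astype(np.float32),cv2.DIST_HUBER,0,.01,.01).ravel(); print("bar",ok.sum(),np.median(w),np.degrees(np.arctan2(vy,vx)),x0,y0)
ends=[onplane("wrist",e,.012,m)[:2] for e in((233,3.5),(239,325.5))]; mid=np.mean(ends,0); print(ends,mid)
big=cv2.resize(p[60:175,290:405],(600,600),interpolation=3); cv2.imwrite("pics/crop2.png",big[:,:,::-1])
```

```text
Traceback (most recent call last):
cv2.error: OpenCV(4.12.0) /io/opencv/modules/core/src/kmeans.cpp:259: error: (-215:Assertion failed) (unsigned)_labels.at<int>(i) < (unsigned)K in function 'kmeans'
```

```bash
cat > an.py <<'E'
from h import *
z=np.load("pics/w2.npz"); p=z['p'];d=z['d'];m=(z['K'],float(z['k1']),z['T'])
uv=[(u,v) for v in range(60,170) for u in range(290,400)]
Q=np.array([bydepth("wrist",x,d[x[1],x[0]],m) for x in uv]); 
hi=(Q[:,2]>.057)&(Q[:,2]<.08); H=Q[hi][:,:2].astype(np.float32); _,lab,cen=cv2.kmeans(H,2,None,(3,30,1e-5),5,2)
print(hi.sum(),Q[hi][:,2].max(),cen, np.linalg.norm(cen[0]-cen[1]), np.degrees(np.arctan2(*(cen[1]-cen[0])[::-1])), cen.mean(0), np.bincount(lab.ravel()))
cr=(Q[:,2]>.047)&(Q[:,2]<.053); print("crest",cr.sum(),np.median(Q[cr],0))
rows=[]
for v in range(10,320,10):
    e=np.abs(np.diff(p[v,205:262].astype(int).sum(1))); 
    L=np.argmax(e[:30]); R=30+np.argmax(e[30:]); rows.append((v,205+L+.5,205+R+.5))
R=np.array(rows); w=R[:,2]-R[:,1]; ok=np.abs(w-np.median(w))<3
C=np.array([onplane("wrist",((l+r)/2+.0,v),.012,m)[:2] for v,l,r in R[ok]])
vx,vy,x0,y0=cv2.fitLine(C.astype(np.float32),cv2.DIST_HUBER,0,.01,.01).ravel(); print("bar",ok.sum(),np.median(w),np.degrees(np.arctan2(vy,vx)),x0,y0)
ends=[onplane("wrist",e,.012,m)[:2] for e in((233,3.5),(239,325.5))]; mid=np.mean(ends,0); print(ends,mid)
big=cv2.resize(p[60:175,290:405],(600,600),interpolation=3); cv2.imwrite("pics/crop2.png",big[:,:,::-1])
E
python3 an.py
```

```text
226 0.07082129019209404 [[0.5767793  0.04608377]
 [0.53711075 0.05407445]] 0.040465362 168.61096 [0.556945   0.05007911] [139  87]
crest 246 [0.55947039 0.04968687 0.04981182]
bar 25 19.0 -79.41795 0.42612818 -0.013303365
[array([0.39572159, 0.15130232]), array([ 0.4812345, -0.3000153])] [ 0.43847804 -0.07435649]
```

View pics/crop2.png

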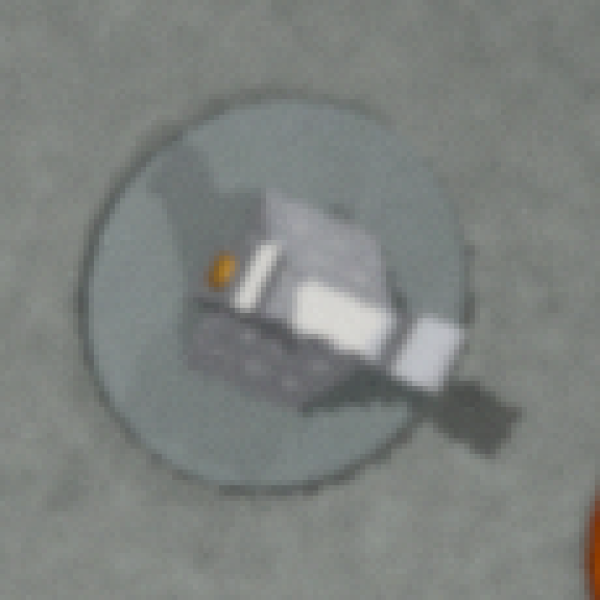

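The close crop confirms a grey foot, bare wedge and two cheeks, at crop (255,275) and (435,350). The foot spans 95 mm, the crest is at z = 0.050 and the cheek tips at 0.070, all as specified. The edge runs at about -12 to -14 degrees; I'll check that with the wedge lines.

```bash
cat > ft.py <<'E'
from h import *
import sys
N=int(sys.argv[1]); A=[]
for i in range(N):
    manip.grab_frame("side"); s=manip.state(); A.append([*s['contact_force'],*s['ft_torque']])
A=np.array(A); print("t",s['time'],"tcp",s['tool_pos'].round(4),"q",s['tool_rot'].round(3),"w",round(s['gripper_width'],3),"grip",s['grasp_force'])
print("mean",A.mean(0).round(4)); print("sd",A.std(0).round(3),"lag1",np.corrcoef(A[1:,4],A[:-1,4])[0,1].round(2))
E
python3 - <<'E'
from h import *
z=np.load("pics/w2.npz"); m=(z['K'],float(z['k1']),z['T'])
for a,b,h in(((265,190),(380,245),.01),((190,360),(300,405),.01),((295,330),(385,360),.05)):
    A,B=[onplane("wrist",(290+u/5.217,60+v/5.217),h,m) for u,v in(a,b)]; print(A.round(3),B.round(3),np.degrees(np.arctan2(*(B-A)[[1,0]])))
E
python3 ft.py 24
python3 -m crank '[{"x":-2.3,"y":-1.05,"z":4,"turn":0},{"x":-2.4,"y":-1.05,"z":4,"turn":0},{"x":0,"y":0,"z":4.5,"turn":0},{"x":0,"y":0,"z":4.5,"turn":0},{"x":0,"y":0,"z":4.5,"turn":0}]' 60
python3 -m crank '[{"x":0,"y":0,"z":2,"turn":0},{"x":0,"y":0,"z":0,"turn":0}]'
```

```text
[0.548 0.075 0.01 ] [0.58  0.067 0.01 ] -13.006532742563868
[0.541 0.032 0.01 ] [0.571 0.026 0.01 ] -10.70139898550648
[0.553 0.045 0.05 ] [0.575 0.042 0.05 ] -6.921611481037779
t 3.6 tcp [ 0.4501 -0.0243  0.2833] q [-0.     0.64   0.768 -0.   ] w 1.0 grip 0.0
mean [ 0.0043  0.0389  0.1428 -0.0043  0.0062 -0.0008]
sd [0.552 0.442 0.479 0.023 0.032 0.03 ] lag1 -0.31
time: 4.1
tool_pos: [0.4379, -0.0747, 0.067]
tool_rot: [0.001, 0.641, 0.768, 0.0]
contact_force: [0.6, 0.1, -0.6]
gripper_width: 0.599
grasp_force: 0.0
time: 4.3
tool_pos: [0.4346, -0.0733, 0.0444]
tool_rot: [-0.004, 0.64, 0.768, -0.001]
contact_force: [-0.4, -0.4, -0.3]
gripper_width: 0.597
grasp_force: 0.0
```

```bash
python3 -m crank '[{"x":0,"y":0,"z":2.5,"turn":0},{"x":0,"y":0,"z":1.1,"turn":0},{"x":0,"y":0,"z":0.3,"turn":0},{"x":0,"y":0,"z":0,"turn":0},{"x":0,"y":0,"z":0,"turn":0}]'
python3 - <<'E'
from h import *
print(manip.state()['tool_pos'],manip.state()['joint_pos'].round(3)); p,d,m=shot("wrist","w3")
E
```

```text
time: 4.8
tool_pos: [0.4389, -0.0747, 0.0106]
tool_rot: [0.001, 0.64, 0.768, 0.0]
contact_force: [1.4, 0.3, -0.1]
gripper_width: 0.6
grasp_force: 0.0
[ 0.43889731 -0.07469699  0.01061465] [-0.336 -0.13   2.189  0.     1.08  -0.517]
```

View pics/w3.png

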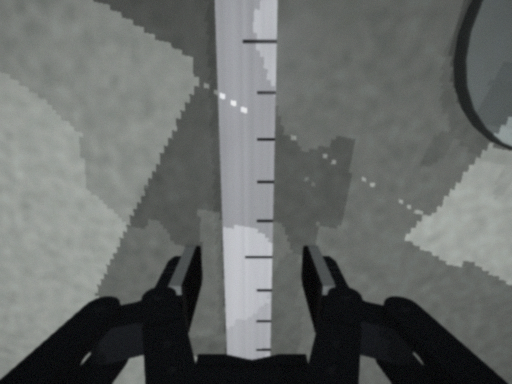

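The bar (columns 224–272) lies centred between the fingertips, which are at about columns 195 and 308. I go down the last 8 mm and grip.

```bash
python3 -m crank '[{"x":0,"y":0,"z":0.4,"turn":0},{"x":0,"y":0,"z":0.4,"turn":0},{"x":0,"y":0,"z":0,"turn":0}]'
python3 -m crank '[{"x":0,"y":0,"z":0,"turn":0},{"x":0,"y":0,"z":0,"turn":0},{"x":0,"y":0,"z":0,"turn":0},{"x":0,"y":0,"z":0,"turn":0},{"x":0,"y":0,"z":0,"turn":0}]' 0
python3 -m crank '[{"x":0,"y":0,"z":0,"turn":0},{"x":0,"y":0,"z":0,"turn":0},{"x":0,"y":0,"z":0,"turn":0}]'
```

```text
time: 5.15
tool_pos: [0.4373, -0.0742, 0.0007]
tool_rot: [-0.001, 0.64, 0.768, -0.0]
contact_force: [-0.2, -0.2, 1.1]
gripper_width: 0.596
grasp_force: 0.0
time: 5.65
tool_pos: [0.4381, -0.0745, 0.0016]
tool_rot: [0.0, 0.64, 0.768, 0.0]
contact_force: [0.0, 0.4, 1.7]
gripper_width: 0.27
grasp_force: 61.2
time: 5.95
tool_pos: [0.4381, -0.0745, 0.0016]
tool_rot: [0.0, 0.64, 0.768, 0.0]
contact_force: [0.8, 0.5, 3.5]
gripper_width: 0.274
grasp_force: 61.3
```

```bash
python3 -m crank '[{"x":0,"y":0,"z":-1,"turn":0},{"x":0,"y":0,"z":-1,"turn":0},{"x":0,"y":0,"z":-1,"turn":0},{"x":0,"y":0,"z":0,"turn":0},{"x":0,"y":0,"z":0,"turn":0}]'
python3 -m crank '[{"x":0,"y":0,"z":0,"turn":0},{"x":0,"y":0,"z":0,"turn":0},{"x":0,"y":0,"z":0,"turn":0}]'
python3 ft.py 20
python3 - <<'E'
from h import *
shot("side","s1")
E
```

```text
time: 6.45
tool_pos: [0.4381, -0.0744, 0.0318]
tool_rot: [0.0, 0.64, 0.768, 0.0]
contact_force: [0.7, -0.7, -1.9]
gripper_width: 0.267
grasp_force: 60.8
time: 6.75
tool_pos: [0.4375, -0.0742, 0.0308]
tool_rot: [-0.0, 0.64, 0.768, -0.0]
contact_force: [0.2, -0.3, -1.7]
gripper_width: 0.271
grasp_force: 60.8
t 7.75 tcp [ 0.4379 -0.0744  0.0313] q [ 0.     0.64   0.768 -0.   ] w 0.275 grip 60.799416303634644
mean [-0.076   0.3391 -2.3632  0.1106  0.0198  0.0031]
sd [0.497 0.381 0.374 0.033 0.025 0.026] lag1 -0.3
```

View pics/s1.png

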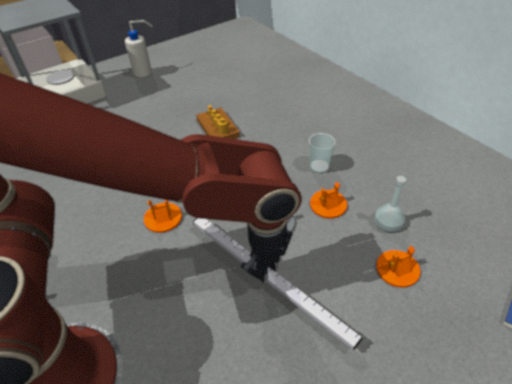

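The bar hangs level in the grip and clear of everything. It weighs about 2.5 N, and its centre of gravity is about 46 mm from the middle towards the −y end. I set it down, regrip 78 mm from the middle so the grip is about 32 mm beyond the CoG, and take an empty baseline on the way.

```bash
python3 -m crank '[{"x":0,"y":0,"z":1.2,"turn":0},{"x":0,"y":0,"z":1.2,"turn":0},{"x":0,"y":0,"z":0.55,"turn":0},{"x":0,"y":0,"z":0,"turn":0},{"x":0,"y":0,"z":0,"turn":0}]'
python3 -m crank '[{"x":0,"y":0,"z":0,"turn":0},{"x":0,"y":0,"z":0,"turn":0},{"x":0,"y":0,"z":0,"turn":0},{"x":0,"y":0,"z":-1.5,"turn":0},{"x":0,"y":0,"z":-1.5,"turn":0}]' 60
python3 -m crank '[{"x":-2.6,"y":0,"z":0,"turn":0},{"x":-2.6,"y":0,"z":0,"turn":0},{"x":-2.6,"y":0,"z":0,"turn":0},{"x":0,"y":0,"z":0,"turn":0},{"x":0,"y":0,"z":0,"turn":0}]'
python3 ft.py 40
python3 -m crank '[{"x":0,"y":0,"z":1.5,"turn":0},{"x":0,"y":0,"z":1.2,"turn":0},{"x":0,"y":0,"z":0.3,"turn":0},{"x":0,"y":0,"z":0,"turn":0},{"x":0,"y":0,"z":0,"turn":0}]'
```

```text
time: 8.3
tool_pos: [0.4375, -0.0743, 0.0016]
tool_rot: [-0.001, 0.64, 0.768, -0.0]
contact_force: [-2.8, 0.7, 4.8]
gripper_width: 0.273
grasp_force: 61.6
time: 8.8
tool_pos: [0.4373, -0.0742, 0.0315]
tool_rot: [-0.001, 0.64, 0.768, -0.0]
contact_force: [1.0, -0.4, 0.4]
gripper_width: 0.599
grasp_force: 0.0
time: 9.3
tool_pos: [0.4518, -0.1512, 0.0316]
tool_rot: [-0.0, 0.641, 0.768, 0.0]
contact_force: [-0.4, 0.7, -0.4]
gripper_width: 0.602
grasp_force: 0.0
t 11.3 tcp [ 0.4519 -0.1511  0.0318] q [-0.     0.64   0.768 -0.   ] w 0.598 grip 0.0
mean [-0.0837  0.0513 -0.015   0.001   0.0028  0.0007]
sd [0.511 0.499 0.469 0.025 0.03  0.026] lag1 -0.04
time: 11.8
tool_pos: [0.4521, -0.1512, 0.002]
tool_rot: [0.0, 0.64, 0.768, 0.0]
contact_force: [-0.4, -0.2, 0.4]
gripper_width: 0.601
grasp_force: 0.0
```

```bash
python3 -m crank '[{"x":0,"y":0,"z":0,"turn":0},{"x":0,"y":0,"z":0,"turn":0},{"x":0,"y":0,"z":0,"turn":0},{"x":0,"y":0,"z":0,"turn":0},{"x":0,"y":0,"z":0,"turn":0}]' 0
python3 -m crank '[{"x":0,"y":0,"z":0,"turn":0},{"x":0,"y":0,"z":-1,"turn":0},{"x":0,"y":0,"z":-1,"turn":0},{"x":0,"y":0,"z":-1,"turn":0},{"x":0,"y":0,"z":0,"turn":0}]'
python3 -m crank '[{"x":0,"y":0,"z":0,"turn":0},{"x":0,"y":0,"z":0,"turn":0},{"x":0,"y":0,"z":0,"turn":0}]'
python3 ft.py 50
```

```text
time: 12.3
tool_pos: [0.4526, -0.1515, 0.0027]
tool_rot: [0.001, 0.64, 0.768, 0.0]
contact_force: [-0.7, 1.0, 5.2]
gripper_width: 0.272
grasp_force: 61.5
time: 12.8
tool_pos: [0.4531, -0.1517, 0.0337]
tool_rot: [0.002, 0.64, 0.768, 0.0]
contact_force: [0.5, -0.1, -1.9]
gripper_width: 0.27
grasp_force: 60.6
time: 13.1
tool_pos: [0.4514, -0.1509, 0.0312]
tool_rot: [-0.001, 0.64, 0.768, -0.0]
contact_force: [0.3, -0.5, -2.0]
gripper_width: 0.267
grasp_force: 60.6
t 15.6 tcp [ 0.4519 -0.1511  0.0318] q [0.    0.64  0.768 0.   ] w 0.265 grip 60.61410069465637
mean [ 1.6300e-02  1.6100e-02 -2.4318e+00 -7.6200e-02 -1.4300e-02 -2.0000e-03]
sd [0.443 0.583 0.382 0.029 0.031 0.032] lag1 0.05
```

Grip to CoG is 32 mm towards tool +x, which puts the CoG at −46 mm from the middle and agrees with the first reading. I lift clear of the cheeks, carry it over and turn it to the fulcrum's axis. The TCP target is (0.551, 0.019) with tool x at 78.5°.

```bash
python3 -m crank '[{"x":0,"y":0,"z":-2.4,"turn":0},{"x":0,"y":0,"z":-2.4,"turn":0},{"x":0,"y":0,"z":-2.4,"turn":0},{"x":2.98,"y":2.56,"z":0,"turn":0},{"x":2.98,"y":2.56,"z":0,"turn":0}]'
python3 -m crank '[{"x":2.98,"y":2.56,"z":0,"turn":0},{"x":2.98,"y":2.56,"z":0,"turn":0},{"x":2.98,"y":2.56,"z":0,"turn":0},{"x":0,"y":0,"z":0,"turn":0.128},{"x":0,"y":0,"z":0,"turn":0.128}]'
python3 -m crank '[{"x":0,"y":0,"z":0,"turn":0.128},{"x":0,"y":0,"z":0,"turn":0},{"x":0,"y":0,"z":0,"turn":0},{"x":0,"y":0,"z":0,"turn":0},{"x":0,"y":0,"z":0,"turn":0}]'
python3 - <<'E'
from h import *
shot("wrist","w4"); s=manip.state(); print(s['tool_pos'],s['tool_rot'])
E
```

```text
time: 16.1
tool_pos: [0.4928, -0.0834, 0.1054]
tool_rot: [0.002, 0.641, 0.767, 0.001]
contact_force: [0.0, 0.6, -2.5]
gripper_width: 0.27
grasp_force: 60.6
time: 16.6
tool_pos: [0.5513, 0.0198, 0.1036]
tool_rot: [-0.0, 0.734, 0.679, -0.0]
contact_force: [0.6, 0.7, -2.4]
gripper_width: 0.27
grasp_force: 60.6
time: 17.1
tool_pos: [0.5509, 0.0184, 0.1038]
tool_rot: [-0.0, 0.775, 0.632, -0.0]
contact_force: [0.2, -0.2, -1.8]
gripper_width: 0.275
grasp_force: 60.6
[0.55095532 0.01841709 0.10380098] [-1.52553193e-05  7.74918625e-01  6.32061013e-01 -9.07354298e-06]
```

View pics/w4.png

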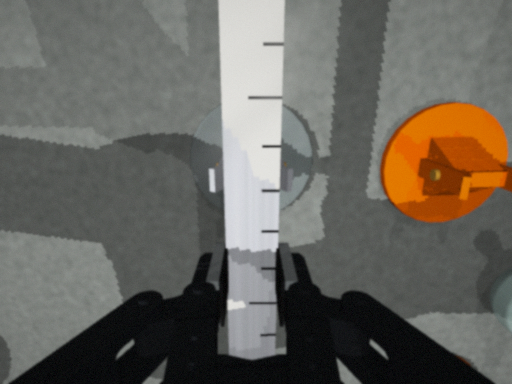

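The bar (columns 222–281 at row 180) sits over the foot, with the cheek tips showing at (212,180) and (290,180) on either side and parallel to it. I compute the lateral and lengthwise errors.

Run:
```python
from h import *
z=np.load("pics/w4.npz"); p=z['p'];d=z['d'];m=(z['K'],float(z['k1']),z['T'])
tcp=np.array([.55095,.0184]); th=2*np.arctan2(.632,.775); u=np.array([np.cos(th),np.sin(th)]); n=np.array([u[1],-u[0]]); print(np.degrees(th))
Q=[]
for v in range(150,215):
    for x in list(range(200,222))+list(range(282,302)):
        q=bydepth("wrist",(x,v),d[v,x],m)
        if .057<q[2]<.08: Q.append([*q,x])
Q=np.array(Q)
for s in(Q[:,3]<250,Q[:,3]>250):
    A=Q[s]; 
    if len(A): r=A[:,:2]-tcp; print(len(A),A[:,:3].mean(0).round(4),A[:,3].min(),A[:,3].max(),"along",(r@u).min().round(4),(r@u).max().round(4),"lat",(r@n).min().round(4),(r@n).max().round(4))
# bar edges at several rows
for v in (100,140,180,220):
    e=np.abs(np.diff(p[v].astype(int).sum(1))); L=215+np.argmax(e[215:235]);R=270+np.argmax(e[270:292])
    zz=tcp; a,b=[onplane("wrist",(x+1,v),.114,m)[:2]-tcp for x in(L,R)]; print(v,L,R,"lat",(a@n).round(4),(b@n).round(4),"depth z",bydepth("wrist",(250,v),d[v,250],m)[2].round(4))
```

```text
78.39337760616631
308 [0.5372 0.0548 0.0671] 209.0 221.0 along 0.025 0.0395 lat -0.0248 -0.0174
272 [0.5791 0.0463 0.0674] 282.0 292.0 along 0.0254 0.0396 lat 0.0191 0.0255
100 220 281 lat -0.0117 0.0133 depth z 0.1126
140 222 280 lat -0.0113 0.0133 depth z 0.1135
180 223 279 lat -0.0114 0.0135 depth z 0.1125
220 224 278 lat -0.0114 0.0136 depth z 0.1132
```

Aligned: the cheeks are centred at +32.3 mm along (CoG at +31.9), with about 1 mm lateral error. I lower gently.

```bash
python3 -m crank '[{"x":0,"y":0,"z":1.5,"turn":0},{"x":0,"y":0,"z":1.5,"turn":0},{"x":0,"y":0,"z":1.0,"turn":0},{"x":0,"y":0,"z":0.5,"turn":0},{"x":0,"y":0,"z":0,"turn":0}]'
python3 -m crank '[{"x":0,"y":0,"z":0.1,"turn":0},{"x":0,"y":0,"z":0.1,"turn":0},{"x":0,"y":0,"z":0,"turn":0},{"x":0,"y":0,"z":0,"turn":0},{"x":0,"y":0,"z":0,"turn":0}]'
python3 ft.py 4
```

```text
time: 17.65
tool_pos: [0.5499, 0.0186, 0.057]
tool_rot: [-0.001, 0.775, 0.632, -0.001]
contact_force: [0.4, -0.0, -2.9]
gripper_width: 0.27
grasp_force: 60.6
time: 18.15
tool_pos: [0.5512, 0.0185, 0.0571]
tool_rot: [0.0, 0.775, 0.632, 0.0]
contact_force: [-0.4, -0.1, -2.7]
gripper_width: 0.269
grasp_force: 60.6
t 18.35 tcp [0.551  0.0185 0.0569] q [0.    0.775 0.632 0.   ] w 0.271 grip 60.614497661590576
mean [ 2.102e-01 -2.800e-03 -1.940e+00 -8.980e-02  1.710e-02  1.300e-03]
sd [0.577 0.584 0.474 0.031 0.025 0.008] lag1 -0.8
```

```bash
python3 -m crank '[{"x":0,"y":0,"z":0.1,"turn":0},{"x":0,"y":0,"z":0.1,"turn":0},{"x":0,"y":0,"z":0.1,"turn":0},{"x":0,"y":0,"z":0,"turn":0},{"x":0,"y":0,"z":0,"turn":0}]'
python3 ft.py 3
python3 -m crank '[{"x":0,"y":0,"z":0.05,"turn":0},{"x":0,"y":0,"z":0,"turn":0}]'
python3 ft.py 3
```

```text
time: 18.85
tool_pos: [0.5509, 0.0185, 0.0537]
tool_rot: [-0.0, 0.775, 0.632, -0.0]
contact_force: [0.9, 0.8, -2.6]
gripper_width: 0.268
grasp_force: 60.6
t 19.0 tcp [0.551  0.0185 0.0539] q [0.    0.775 0.632 0.   ] w 0.273 grip 60.6144905090332
mean [ 0.3978 -0.2051 -2.5088 -0.0824  0.0069  0.0294]
sd [0.766 0.194 0.456 0.013 0.034 0.038] lag1 -1.0
time: 19.2
tool_pos: [0.551, 0.0185, 0.0533]
tool_rot: [-0.0, 0.775, 0.632, -0.0]
contact_force: [-0.7, 0.8, -2.3]
gripper_width: 0.266
grasp_force: 60.6
t 19.35 tcp [0.551  0.0185 0.0533] q [-0.     0.775  0.632  0.   ] w 0.267 grip 60.61481237411499
mean [ 0.0416  0.0732 -2.444  -0.0795 -0.0091 -0.0089]
sd [0.256 0.302 0.354 0.01  0.025 0.021] lag1 -1.0
```

```bash
cat > st.py <<'E'
from plant import manip
s=manip.state(); print(round(s['time'],2),"z",round(float(s['tool_pos'][2]),4),"F",s['contact_force'].round(2),"M",s['ft_torque'].round(3))
E
python3 -m crank '[{"x":0,"y":0,"z":0.04,"turn":0},{"x":0,"y":0,"z":0,"turn":0}]' >/dev/null; python3 st.py
python3 -m crank '[{"x":0,"y":0,"z":0,"turn":0}]' >/dev/null; python3 st.py
python3 -m crank '[{"x":0,"y":0,"z":0,"turn":0}]' >/dev/null; python3 st.py
python3 -m crank '[{"x":0,"y":0,"z":0.03,"turn":0},{"x":0,"y":0,"z":0,"turn":0}]' >/dev/null; python3 st.py
python3 -m crank '[{"x":0,"y":0,"z":0,"turn":0}]' >/dev/null; python3 st.py
python3 -m crank '[{"x":0,"y":0,"z":0,"turn":0}]' >/dev/null; python3 st.py
```

```text
19.55 z 0.0529 F [ 0.05  0.06 -2.57] M [-0.098  0.012 -0.069]
19.65 z 0.0529 F [ 0.04  0.98 -2.62] M [-0.044  0.015 -0.002]
19.75 z 0.0529 F [-0.4  -0.32 -3.5 ] M [-0.125  0.033 -0.048]
19.95 z 0.0528 F [-1.   -0.53 -0.24] M [-0.087  0.077  0.093]
20.05 z 0.0528 F [-1.98 -0.99 -0.08] M [-0.024  0.157 -0.025]
20.15 z 0.0527 F [-0.98  0.05 -1.68] M [-0.035  0.143  0.005]
```

```bash
python3 ft.py 8
python3 - <<'E'
from h import *
p,d,m=shot("wrist","w5"); s=manip.state(); print(s['tool_pos'])
cv2.imwrite("pics/w5c.png",cv2.resize(p[80:260,160:340],(600,600),interpolation=3)[:,:,::-1])
E
```

```text
t 20.55 tcp [0.551  0.0185 0.0527] q [0.    0.775 0.632 0.   ] w 0.266 grip 60.8790922164917
mean [-1.0557 -0.5818 -0.1892 -0.0748  0.1644  0.0346]
sd [0.264 0.258 0.438 0.031 0.025 0.023] lag1 -0.27
[0.5510294  0.01846826 0.05269406]
```

View pics/w5c.png

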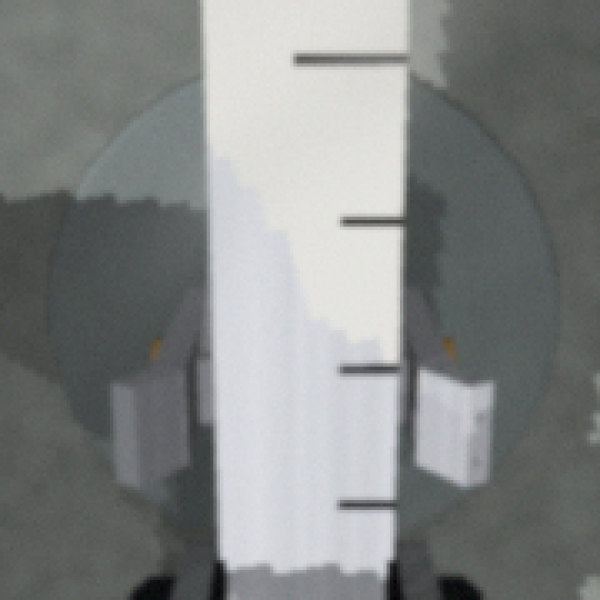

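The bar lies between the cheeks with gaps of about 2–3 mm on both sides (crop columns 190–214 and 400–415). The wrist carries almost nothing (−0.2 N), and the torque matches balance to within noise. I open slightly for a short moment and check tilt from the wrist depth, ready to regrip.

```bash
cat > tilt.py <<'E'
from h import *
import sys
def tilt(p,d,m):
    pts=np.array([bydepth("wrist",(u,v),d[v,u],m) for v in range(8,215,3) for u in range(236,268,4) if d[v,u]>0])
    for _ in range(3):
        c=np.c_[pts[:,:2],np.ones(len(pts))]; k=np.linalg.lstsq(c,pts[:,2],rcond=None)[0]; r=pts[:,2]-c@k; pts=pts[np.abs(r)<2.5*r.std()+1e-4]
    u=np.array([.201,.98]); n=np.array([.98,-.201])
    print("pitch",(k[:2]@u).round(4),"roll",(k[:2]@n).round(4),"z mean",pts[:,2].mean().round(4),"y",np.ptp(pts[:,1]).round(3),"rms",r.std().round(4))
if sys.argv[1]=="f": z=np.load(f"pics/{sys.argv[2]}.npz"); tilt(z['p'],z['d'],(z['K'],float(z['k1']),z['T']))
else: tilt(*shot("wrist",sys.argv[2])); s=manip.state(); print(s['time'],s['gripper_width'],s['grasp_force'],s['contact_force'].round(1))
E
python3 tilt.py f w4; python3 tilt.py f w5
python3 -m crank '[{"x":0,"y":0,"z":0,"turn":0},{"x":0,"y":0,"z":0,"turn":0}]' 36
python3 tilt.py s w6
```

```text
pitch -0.0059 roll -0.0107 z mean 0.1125 y 0.083 rms 0.0006
pitch 0.0002 roll -0.0023 z mean 0.0618 y 0.083 rms 0.0006
time: 20.8
tool_pos: [0.5514, 0.0186, 0.0528]
tool_rot: [0.0, 0.775, 0.632, 0.0]
contact_force: [-0.3, -0.1, -0.0]
gripper_width: 0.363
grasp_force: 0.0
pitch -0.0175 roll -0.0076 z mean 0.0612 y 0.084 rms 0.0006
20.85 0.3601411069034459 0.0 [-0.5  0.6  0.5]
```

```bash
python3 tilt.py s w7
```

```text
pitch -0.0067 roll 0.0028 z mean 0.0616 y 0.083 rms 0.0006
20.9 0.36417938580386783 0.0 [-1.1 -0.   0.4]
```

```bash
python3 tilt.py s w8; python3 tilt.py s w9; python3 tilt.py s w10
```

```text
pitch 0.0103 roll 0.0036 z mean 0.0623 y 0.083 rms 0.0006
20.95 0.36015829032561025 0.0 [-0.2  0.1  0.7]
pitch 0.0173 roll 0.0115 z mean 0.0625 y 0.083 rms 0.0006
21.0 0.35883305978009256 0.0 [-1.2  0.1  0.2]
pitch 0.011 roll 0.0107 z mean 0.0623 y 0.083 rms 0.0006
21.05 0.3623456954910394 0.0 [ 0.5  0.2 -0.3]
```

```bash
python3 -m crank '[{"x":0,"y":0,"z":0,"turn":0},{"x":0,"y":0,"z":0,"turn":0},{"x":0,"y":0,"z":0,"turn":0},{"x":0,"y":0,"z":0,"turn":0},{"x":0,"y":0,"z":0,"turn":0}]' | head -2
python3 tilt.py s w11; python3 tilt.py s w12
```

```text
time: 21.55
tool_pos: [0.551, 0.0185, 0.0526]
pitch -0.0206 roll -0.0049 z mean 0.0611 y 0.084 rms 0.0006
21.6 0.3590081669897029 0.0 [-0.   0.4  1. ]
pitch -0.0212 roll 0.0038 z mean 0.061 y 0.084 rms 0.0006
21.65 0.3628099853409847 0.0 [-0.1 -1.  -0.7]
```

```bash
python3 tilt.py s w13
python3 -m crank '[{"x":0,"y":0,"z":0,"turn":0},{"x":0,"y":0,"z":0,"turn":0},{"x":0,"y":0,"z":0,"turn":0},{"x":0,"y":0,"z":0,"turn":0},{"x":0,"y":0,"z":0,"turn":0}]' | head -2
python3 tilt.py s w14; python3 tilt.py s w15; python3 tilt.py s w16
```

```text
pitch -0.0144 roll 0.0076 z mean 0.0612 y 0.083 rms 0.0006
21.7 0.3607705090792994 0.0 [0.1 0.1 0.4]
time: 22.2
tool_pos: [0.551, 0.0185, 0.0526]
pitch 0.0137 roll -0.0079 z mean 0.0624 y 0.083 rms 0.0006
22.25 0.3586825097060815 0.0 [-0.2  0.5  0.6]
pitch 0.0077 roll -0.0179 z mean 0.0622 y 0.083 rms 0.0006
22.3 0.3584752119785704 0.0 [ 0.5 -0.8  0. ]
pitch -0.008 roll 0.0057 z mean 0.0616 y 0.083 rms 0.0006
22.35 0.36208350356034397 0.0 [ 0.   0.6 -0.3]
```

The tilt stays within ±0.02 rad for 1.5 s with no trend, so the bar is in balance. I open wider, withdraw straight up and let the rocking die down.

```bash
python3 -m crank '[{"x":0,"y":0,"z":0,"turn":0},{"x":0,"y":0,"z":0,"turn":0},{"x":0,"y":0,"z":0,"turn":0},{"x":0,"y":0,"z":-0.3,"turn":0},{"x":0,"y":0,"z":-0.6,"turn":0}]' 55
python3 -m crank '[{"x":0,"y":0,"z":-1,"turn":0},{"x":0,"y":0,"z":-2,"turn":0},{"x":0,"y":0,"z":-3,"turn":0},{"x":0,"y":0,"z":-3,"turn":0},{"x":0,"y":0,"z":-3,"turn":0}]'
python3 -m crank '[{"x":0,"y":0,"z":-3,"turn":0},{"x":0,"y":0,"z":0,"turn":0},{"x":0,"y":0,"z":0,"turn":0},{"x":0,"y":0,"z":0,"turn":0},{"x":0,"y":0,"z":0,"turn":0}]' | head -2
python3 - <<'E'
from h import *
for i in range(5):
    p,d,m=shot("wrist",f"e{i}")
    rows=[];
    b=(p.min(2)>120).astype(np.uint8); n,l,st,c=cv2.connectedComponentsWithStats(b); k=1+np.argmax(st[1:,4]); vs,us=np.nonzero(l==k)
    q=np.array([bydepth("wrist",(u,v),d[v,u],m) for u,v in zip(us[::5],vs[::5]) if d[v,u]>0]); q=q[(q[:,2]>.04)&(q[:,2]<.09)]
    f=np.polyfit(q[:,1],q[:,2],1); print(manip.state()['time'],"slope",f[0].round(4),"z at crest",np.polyval(f,.05).round(4),"yrange",q[:,1].min().round(3),q[:,1].max().round(3))
E
```

```text
time: 22.85
tool_pos: [0.5505, 0.0186, 0.0614]
tool_rot: [-0.0, 0.775, 0.632, -0.0]
contact_force: [-0.1, 1.3, 0.8]
gripper_width: 0.552
grasp_force: 0.0
time: 23.35
tool_pos: [0.5511, 0.0185, 0.1839]
tool_rot: [0.0, 0.775, 0.632, 0.0]
contact_force: [0.1, 0.0, -0.4]
gripper_width: 0.553
grasp_force: 0.0
time: 23.85
tool_pos: [0.5501, 0.0186, 0.2098]
23.9 slope -0.0133 z at crest 0.0618 yrange -0.128 0.172
23.95 slope -0.0134 z at crest 0.0619 yrange -0.126 0.172
24.0 slope -0.0072 z at crest 0.0619 yrange -0.127 0.172
24.05 slope 0.0043 z at crest 0.0618 yrange -0.127 0.172
24.1 slope 0.0098 z at crest 0.0619 yrange -0.127 0.173
```

View pics/e4.png

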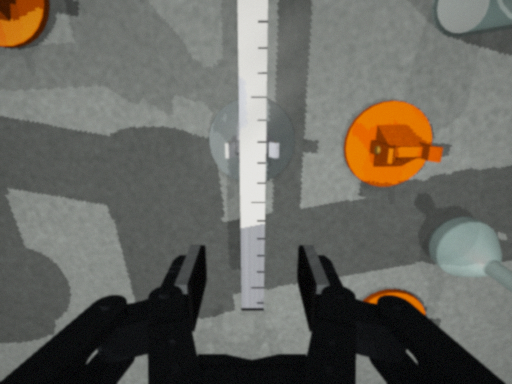

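The bar rests free between the cheek tips at (227,150) and (273,150), with only a faint rock of ±0.013 rad. I give it a few seconds to settle, then check and hand in.

```bash
python3 -m crank '[{"x":0,"y":0,"z":0,"turn":0},{"x":0,"y":0,"z":0,"turn":0},{"x":0,"y":0,"z":0,"turn":0},{"x":0,"y":0,"z":0,"turn":0},{"x":0,"y":0,"z":0,"turn":0}]' | head -1
python3 -m crank '[{"x":0,"y":0,"z":0,"turn":0},{"x":0,"y":0,"z":0,"turn":0},{"x":0,"y":0,"z":0,"turn":0},{"x":0,"y":0,"z":0,"turn":0},{"x":0,"y":0,"z":0,"turn":0}]' | head -1
python3 -m crank '[{"x":0,"y":0,"z":0,"turn":0},{"x":0,"y":0,"z":0,"turn":0},{"x":0,"y":0,"z":0,"turn":0},{"x":0,"y":0,"z":0,"turn":0},{"x":0,"y":0,"z":0,"turn":0}]' | head -1
python3 -m crank '[{"x":0,"y":0,"z":0,"turn":0},{"x":0,"y":0,"z":0,"turn":0},{"x":0,"y":0,"z":0,"turn":0},{"x":0,"y":0,"z":0,"turn":0},{"x":0,"y":0,"z":0,"turn":0}]' | head -1
python3 - <<'E'
from h import *
S=[]
for i in range(6):
    p,d,m=shot("wrist",f"f{i}")
    b=(p.min(2)>120).astype(np.uint8); n,l,st,c=cv2.connectedComponentsWithStats(b); k=1+np.argmax(st[1:,4]); vs,us=np.nonzero(l==k)
    q=np.array([bydepth("wrist",(u,v),d[v,u],m) for u,v in zip(us[::5],vs[::5]) if d[v,u]>0]); q=q[(q[:,2]>.04)&(q[:,2]<.09)]
    f=np.polyfit(q[:,1],q[:,2],1); S.append(f[0]); print(manip.state()['time'],f[0].round(4),np.polyval(f,.05).round(4))
if max(map(abs,S))<.03: print(manip.job_done())
E
```

```text
time: 24.6
time: 25.1
time: 25.6
time: 26.1
26.15 -0.0087 0.0618
26.2 -0.0056 0.0618
26.25 0.0023 0.0617
26.3 0.006 0.0618
26.35 0.0005 0.0618
26.4 -0.0066 0.0618
the job is handed in; nothing more can be done
None
```

The bar was handed in balancing by itself on the fulcrum, with its centre of gravity about 46 mm from its middle; the last readings showed it level within 0.01 rad, but no verdict came back.

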